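Restock a childproof battery cabinet

ROBOT

A 6-joint arm with a two-finger parallel gripper is mounted at the origin on a cart in front of the work surface, level with it; the furniture and walls round the work are solid. World frame = base frame: x ahead of the robot, y to its left, z up, the work surface at z = 0. Lengths are in m, angles in rad, forces in N, time in s.
With the tool pointing down it reaches from about 0.275 to 0.775 m from the base axis. Payload 14.6 kg.
Tool frame: the origin (TCP) lies midway between the tips of the shut fingers; the grasp point (between the pads) lies arm.grasp_offset behind it (arm.grasp_offset is the distance from the TCP to the grasp point, in m); z points along the fingers, y is the line along which they close (so a half turn about z gives the same grasp; the last joint's range is limited). The gripper opens to 85 mm and grips with 20 to 120 N. Pads are 22 mm wide; open, the fingers measure 114 mm over their backs; the gripper's body (76 mm by 85 mm) begins 54 mm behind the grasp point. The pads swing forward as they close: fully open they stand 13 mm farther back than shut.
Start: joints at [1.02, 0.263, -0.048, 1.259, 0, 1.415], TCP at [0.202, 0.484, 0.231] pointing down, gripper open.
Joint ranges: [-2.65, 2.65], [-0.89, 1.7], [-1.18, 1.37], [-2.13, 2.11], [-1.35, 1.29], [-3.14, 3.14]. Speed limits (rad/s): [1.89, 1.89, 2.57, 2.79, 3.14, 3.14].

INTERFACE

Orientations are given as [roll, pitch, yaw] about the fixed x, y, z axes, in that order (R = Rz(yaw) Ry(pitch) Rx(roll)).
In Python, from station import arm, set_gripper, kin, readout, optics, nets gives the robot as it stands. Calls block until the motion is done:
- arm.move_to(position, orientation): joint-space move of the TCP to a pose.
- arm.move_l(position, ori=None, vel=0.15): straight line of the TCP; ori=None keeps the orientation; vel is the mean speed in m/s.
- arm.set_joints(angles): joint-space move.
- set_gripper(opening, grasp_force=None): opening from 0.0 (shut) to 1.0 (fully open); grasp_force is the grip in N (None keeps the last); returns when the fingers have stopped.
- arm.dwell(seconds).
- kin.ik(position, orientation): joint angles nearest the present ones, or None.
- readout.read_state(): the state.
- optics.camera(name): name is "side" or "top" or "wrist"; returns the picture (400x640x3 uint8, blue, green, red); there is no depth.
- optics.get_calibration(name): a dict with "mtx" (3x3 intrinsics, pixels), "D" ([k1, k2, p1, p2, k3] as OpenCV has them; the pictures are not rectified), "pose" (4x4, takes a point from camera to world coordinates); the wrist camera has in their place "hand_eye" (4x4, takes a point from camera to tool coordinates, whose origin is the TCP and whose axes are the flange's). Camera axes: x right, y up, looking along -z (the intrinsics and any distortion apply to the point x, -y, -z); pixel columns grow to the right and rows downward; lengths in m; the calibration is good to about 2 mm. A picture is of the moment at which its call begins: read the wrist's pose just before it. get_calibration takes no time and is no camera call.
A pose or a line that the arm cannot do raises arm.PlanningError and nothing moves.
- arm.close_job(): hands the job in; it is judged then, once.
Trained networks look in the newest picture that a camera, given by its name, has taken for a name from the list of things; names that differ only in an ending like _2 or _b are one class to them, and where a whole thing is asked for, a point or a joint stands for the part that bears it (a point fixed in the world has none). Each returns a list of dicts, best first, with "score" (0 to 1); they miss things now and then, are a little off and sometimes report something else, mostly with a low value. They report only what shows in the picture. A call takes as long as a camera call.
- nets.boxes_of(query, camera): "rect" ([left, top, right, bottom] in pixels, round what is visible of it).
- nets.regions_of(query, camera): "pixels" (400x640 bool, what is visible of it) and "rect" ([left, top, right, bottom] in pixels, round what is visible of it).
The state is a dict: "time_s": time; "joint_positions": joint angles; "qvel": joint speeds; "tau": joint torques, N m; "ee_pos": TCP position; "ee_rot": TCP orientation; "wrist_force": force on the tool from outside, world axes, zero at the start; "ft_torque": the same for the moment, N m; "width": opening from 0.0 (shut) to 1.0 (fully open); "grip_force": force on a finger pad.
Only numpy, scipy, OpenCV 4.12 (cv2) and the standard library are available. Lean on these libraries where they do the work, as an engineer would, in place of code of your own. Each camera call takes 0.05 s, during which the arm holds its last target. There are 200 camera calls.

TASK

Restock the childproof battery cabinet with all the blue-and-yellow 9-volt block batteries that lie on and around the grey felt mat before you. Pull its door ajar by the handle until the safety catch stops it, press the orange catch down through the gap at the top while pulling the door on, and open it wide; drop the batteries into the dispenser column on the inside of the door so that each lies flat, its terminal end (the yellow one) towards the hinge, where the copper tester contact is; then push the door fully shut. Do not knock over the eagle figurine or sweep the stapler or the magnifying glass aside.

Things in the scene. Friction and masses are not known exactly. Their poses are not given: they have to be found in the camera images.
- cabinet: White steel cabinet fixed to the desk, 110 mm deep (its x), 180 mm wide (its y), 190 mm high. Origin: centre of its underside, on the work surface; x points from the door into the cabinet, y to the left. The door covers its front (-x), outer face 66 mm in front of the origin, hinged on the left (+y) edge.
- door (a joint): Door angle, rad: 0 shut, stop at 1.75; the free (right) edge swings towards the robot. A 10 mm panel, z = 24 to 190 mm, 180 mm from hinge axis to free edge. It stays where it is left (slight friction). It moves freely from 0 to about 0.30, where the catch stops it until pressed. Pushed shut, it depresses the catch by itself between 0.5 and 0.3 (under 20 N).
- door_hinge (a point): Point on the upright hinge axis, level with the top edge of the door (z = 190 mm), in the middle of its thickness. Axes turn with the door: -y along the door to its free edge, x out of its inner face.
- handle (a point): Middle of the door's horizontal steel bar handle, 168 mm high; the bar is 60 mm long along the door (its y), about 10 mm thick, 35 mm off the outer face, 108 mm from the hinge axis. Axes as door_hinge.
- catch_pad (a point): On top of the orange catch inside the door: 134 mm from the hinge axis, 20 mm behind the inner face, 16 mm below the door's top. A flat arm 24 mm wide runs 58 mm inwards from the door to a hooked nose. It slides straight down on a spring (2 N at rest, 5 N at 10 mm) and is free of the strike from 8 mm. With the door ajar a gap of 38 mm gives access from above. Axes as door_hinge.
- catch (a joint): How far the catch is pressed down, m: 0 at rest, stop at 0.013.
- mouth (a point): Centre of the dispenser column's mouth inside the door: 60 mm from the hinge axis, 31 mm behind the inner face, 6 mm below the door's top. y along the door to the hinge, x away from the inner face. Mouth 75 (y) by 62 mm (x), narrowing over 16 mm to a well 57 by 34 mm, floor 139 mm below the mouth. Batteries stack flat along y. Copper strip at the hinge end (+y), steel at the other.
- battery_1: Loose 9-volt block battery, 49 mm long (its y), 26.5 mm wide (x), 17.5 mm high (z), 46 g, lying flat on the grey felt mat (345 by 185 mm, 3 mm thick); it may be absent. Blue, with a yellow band and two steel snap terminals at its -y end. Origin: centre of its underside.
- battery_2: Loose 9-volt block battery, 49 mm long (its y), 26.5 mm wide (x), 17.5 mm high (z), 46 g, lying flat on the grey felt mat (345 by 185 mm, 3 mm thick); it may be absent. Blue, with a yellow band and two steel snap terminals at its -y end. Origin: centre of its underside.
- battery_3: Loose 9-volt block battery, 49 mm long (its y), 26.5 mm wide (x), 17.5 mm high (z), 46 g, lying flat on the grey felt mat (345 by 185 mm, 3 mm thick); it may be absent. Blue, with a yellow band and two steel snap terminals at its -y end. Origin: centre of its underside.
- battery_4: Loose 9-volt block battery, 49 mm long (its y), 26.5 mm wide (x), 17.5 mm high (z), 46 g, lying flat on the grey felt mat (345 by 185 mm, 3 mm thick); it may be absent. Blue, with a yellow band and two steel snap terminals at its -y end. Origin: centre of its underside.
- battery_5: Loose 9-volt block battery, 49 mm long (its y), 26.5 mm wide (x), 17.5 mm high (z), 46 g, lying flat on the grey felt mat (345 by 185 mm, 3 mm thick); it may be absent. Blue, with a yellow band and two steel snap terminals at its -y end. Origin: centre of its underside.
- battery_6: Loose 9-volt block battery, 49 mm long (its y), 26.5 mm wide (x), 17.5 mm high (z), 46 g, lying flat on the grey felt mat (345 by 185 mm, 3 mm thick); it may be absent. Blue, with a yellow band and two steel snap terminals at its -y end. Origin: centre of its underside.
- battery_1_end (a point): Middle of the terminal (yellow) end face of battery_1, 24.5 mm from its centre.
- battery_2_end (a point): Middle of the terminal (yellow) end face of battery_2, 24.5 mm from its centre.
- battery_3_end (a point): Middle of the terminal (yellow) end face of battery_3, 24.5 mm from its centre.
- battery_4_end (a point): Middle of the terminal (yellow) end face of battery_4, 24.5 mm from its centre.
- battery_5_end (a point): Middle of the terminal (yellow) end face of battery_5, 24.5 mm from its centre.
- battery_6_end (a point): Middle of the terminal (yellow) end face of battery_6, 24.5 mm from its centre.
- eagle: Eagle figurine on a round base, 141 by 184 by 319 mm, 0.55 kg, standing at the left back. Leave it standing. Origin at the bottom, z up.
- stapler: Red stapler, 40 by 162 by 43 mm, at the left; not to be moved.
- magnifier: Magnifying glass, 78 by 171 by 15 mm, lying at the left front; not to be moved.

How it is judged:
By the outcome, as a careful person would: the job done as asked, in the order asked, and still so for the second after the job is handed in, with the robot touching nothing.
Of battery_1, battery_2, battery_3, battery_4, battery_5, battery_6 only 4 to 6 are there at a start; the rules pass over those that are not, and their reading is None.
At some moment in a run one of battery_1, battery_2, battery_3, battery_4, battery_5, battery_6 may be knocked a few centimetres aside while the robot is not near it.
It also fails if it takes over 210 s, if anything falls off the work surface, if the arm or the gripper's body presses on something with over 40 N, if the wrist force passes 120 N, or if a joint passes its speed limit or range.

## Working session

There is one attempt and no reset: what is moved stays moved. The work goes in short steps, each a Python script; the robot and the scene stay as the last script left them, time stands still between calls to the robot, and variables do not carry over. Pictures are saved under pics/ and viewed, at most 17 in all, crops included, and the job is handed in when it is done.

```bash
ls; mkdir -p pics; python3 - <<'E'
from station import arm, set_gripper, kin, readout, optics, nets
import cv2, numpy as np
s=readout.read_state(); print(s['time_s'],s['ee_pos'],s['ee_rot'],s['width'],arm.grasp_offset)
for c in ("top","side"):
    im=optics.camera(c); cv2.imwrite(f"pics/{c}0.png",im)
    k=optics.get_calibration(c); print(c,np.round(k['mtx'],1).tolist(),k['D'],np.round(k['pose'],3).tolist())
    for q in ("battery_1","cabinet","handle","door"):
        print(q,[(r['score'],r['rect']) for r in nets.boxes_of(q,c)])
print(optics.get_calibration('wrist'))
E
```

```text
pics
station.py
0.0 [0.2022696  0.48416549 0.23081633] [-3.14052453e+00 -1.71048454e-04  2.74576505e+00] 0.9991881246250218 0.0187
top [[469.2, 0.0, 319.2], [0.0, 469.2, 198.6], [0.0, 0.0, 1.0]] [-0.08045457  0.          0.          0.          0.        ] [[-0.024, 0.996, -0.086, 0.432], [-1.0, -0.022, 0.018, -0.013], [0.016, 0.086, 0.996, 1.568], [0.0, 0.0, 0.0, 1.0]]
battery_1 [(0.67, [355.1, 198.1, 369.3, 204.8]), (0.64, [342.0, 218.0, 354.4, 230.4]), (0.53, [413.5, 196.2, 425.8, 202.7])]
cabinet [(0.91, [252.7, 158.8, 317.1, 215.5]), (0.37, [174.4, 206.2, 223.2, 218.0])]
handle [(0.57, [256.6, 197.8, 317.2, 216.5]), (0.4, [166.2, 143.7, 217.2, 203.8])]
door [(0.65, [254.4, 196.8, 318.4, 215.9])]
side [[366.5, 0.0, 318.0], [0.0, 366.5, 197.1], [0.0, 0.0, 1.0]] [-0.03471848  0.          0.          0.          0.        ] [[0.944, 0.212, -0.253, 0.236], [-0.33, 0.612, -0.719, -0.932], [0.002, 0.762, 0.647, 0.96], [0.0, 0.0, 0.0, 1.0]]
battery_1 [(0.62, [322.9, 244.6, 340.3, 264.8]), (0.52, [281.1, 155.1, 289.9, 181.7]), (0.5, [345.2, 273.9, 357.8, 286.1]), (0.48, [353.6, 296.6, 361.2, 311.4])]
cabinet [(0.87, [295.0, 153.4, 345.9, 224.5]), (0.27, [325.8, 248.4, 337.5, 262.4])]
handle [(0.59, [291.5, 160.1, 317.0, 220.4])]
door [(0.68, [297.1, 161.7, 318.5, 226.1])]
{'mtx': array([[296.04296919,   0.        , 314.06025293],
       [  0.        , 296.04296919, 202.32244378],
       [  0.        ,   0.        ,   1.        ]]), 'D': array([-0.05656504,  0.        ,  0.        ,  0.        ,  0.        ]), 'hand_eye': array([[-3.20509762e-04,  9.45823762e-01,  3.24680318e-01,
         8.51553116e-02],
       [ 9.99999923e-01,  2.29358675e-04,  3.19011798e-04,
         7.42341000e-04],
       [ 2.27260691e-04,  3.24680395e-01, -9.45823762e-01,
        -1.43445143e-01],
       [ 0.00000000e+00,  0.00000000e+00,  0.00000000e+00,
         1.00000000e+00]])}
```

```bash
python3 - <<'E'
import cv2
t=cv2.imread('pics/top0.png'); s=cv2.imread('pics/side0.png')
cv2.imwrite('pics/top0c.png',cv2.resize(t[120:270,150:450],(800,400),interpolation=cv2.INTER_CUBIC))
cv2.imwrite('pics/side0c.png',cv2.resize(s[130:330,200:440],(720,600),interpolation=cv2.INTER_CUBIC))
E
```

```text
(no output)
```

View pics/top0c.png

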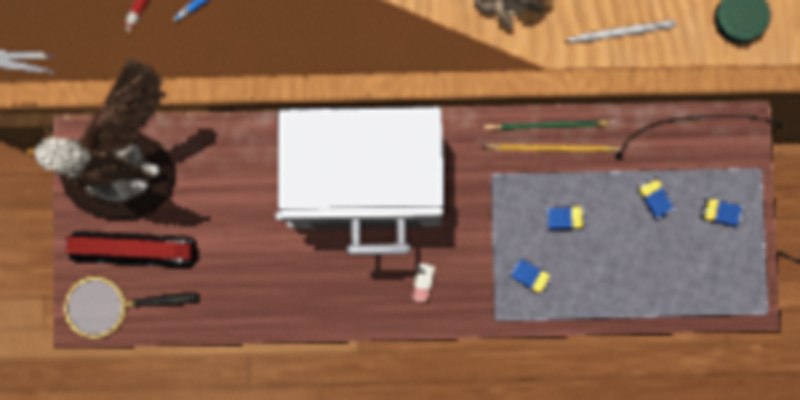

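View pics/side0c.png

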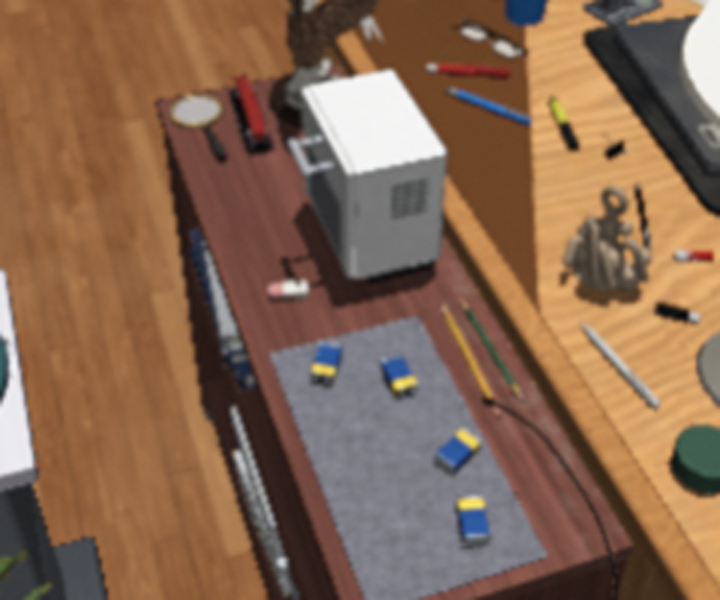

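The pictures show the cabinet with its door shut (handle at about (293,212) in top px). Four batteries lie on the mat, at top px (362,201), (396,195), (421,200) and (349,223). Next I'll take closer wrist views.

```bash
cat > h.py <<'E'
from station import arm, set_gripper, kin, readout, optics, nets
import cv2, numpy as np
from scipy.spatial.transform import Rotation as Ro
pi=np.pi
def S(): return readout.read_state()
def toolT():
    s=S(); T=np.eye(4); T[:3,:3]=Ro.from_euler('xyz',s['ee_rot']).as_matrix(); T[:3,3]=s['ee_pos']; return T
def snap(cam):
    k=optics.get_calibration(cam); P=toolT()@k['hand_eye'] if cam=='wrist' else k['pose']
    return optics.camera(cam),k,P
def p2w(uv,z,k,P):
    uv=np.atleast_2d(np.float64(uv)); n=cv2.undistortPoints(uv[:,None],k['mtx'],k['D'])[:,0]
    d=np.c_[n[:,0],-n[:,1],-np.ones(len(n))]@P[:3,:3].T
    z=np.broadcast_to(z,len(n)); t=(z-P[2,3])/d[:,2]; return P[:3,3]+d*t[:,None]
def w2p(X,k,P):
    c=(np.atleast_2d(X)-P[:3,3])@P[:3,:3]; c=c*[1,-1,-1]
    return cv2.projectPoints(c[:,None],np.zeros(3),np.zeros(3),k['mtx'],k['D'])[0][:,0]
def down(yaw): return [pi,0,(yaw+pi)%(2*pi)-pi]
E
python3 - <<'E'
from h import *
im,k,P=snap('top')
print('bat',p2w([[361.9,201.4],[396,194.6],[420.7,199.5],[348.7,223.5]],0.015,k,P).round(3)[:,:2].tolist())
print('cab top',p2w([[254.5,161],[315.5,160.5],[315.5,199.5],[254.5,200.5]],0.19,k,P).round(3)[:,:2].tolist())
for p,y in ([0.42,0.1,0.42],pi),([0.42,-.22,.38],pi),([0.35,0.1,0.42],pi):
    q=kin.ik(p,down(y)); print(q)
arm.move_to([0.40,0.1,0.40],down(pi))
im,k,P=snap('wrist'); cv2.imwrite('pics/w1.png',im); np.save('P1.npy',P)
print([(q,[(r['score'],r['rect']) for r in nets.boxes_of(q,'wrist')]) for q in ('cabinet','handle','door')])
arm.move_to([0.42,-.22,0.38],down(pi))
im,k,P=snap('wrist'); cv2.imwrite('pics/w2.png',im); np.save('P2.npy',P)
for r in nets.boxes_of('battery_1','wrist'): print(r)
print(S()['time_s'])
E
```

```text
bat [[0.553, -0.183], [0.573, -0.298], [0.555, -0.381], [0.481, -0.137]]
cab top [[0.667, 0.151], [0.664, -0.03], [0.548, -0.027], [0.549, 0.153]]
[0.0445405  0.11496865 0.27101047 1.72683816 0.         0.0445405 ]
[-0.65462249  0.17472582  0.2341147   1.63018521  0.         -0.65462249]
[ 0.05333331 -0.00623465  0.13911266  1.71614363  0.          0.05333331]
[('cabinet', [(0.93, [228.4, 228.9, 354.7, 342.0])]), ('handle', [(0.92, [228.5, 229.2, 351.8, 281.4])]), ('door', [(0.6, [229.7, 229.7, 350.5, 283.5])])]
{'rect': [347.0, 171.5, 377.4, 202.3], 'score': 0.91}
{'rect': [261.4, 218.5, 285.3, 245.7], 'score': 0.9}
{'rect': [319.9, 215.3, 348.2, 231.1], 'score': 0.55}
3.7667
```

View pics/w1.png

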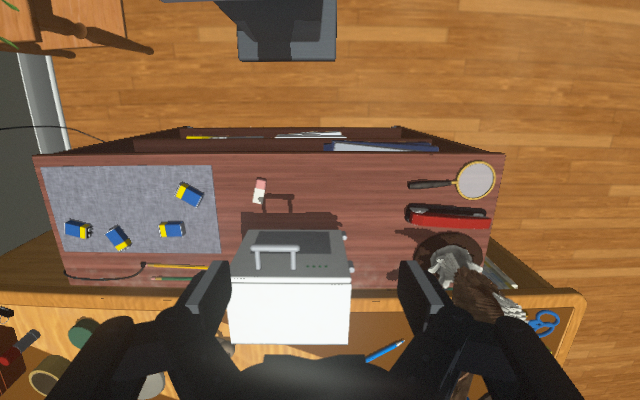

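View pics/w2.png

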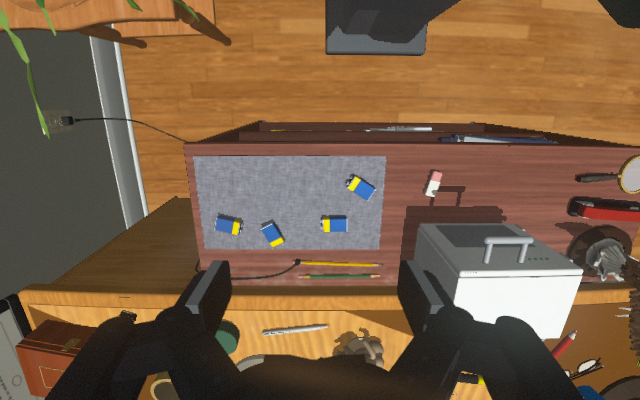

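The wrist views show the same four batteries and no others. The cabinet door faces the robot, with the handle at about (275,252) in w1. I'll zoom in for the cabinet pose.

```bash
python3 - <<'E'
import cv2
t=cv2.imread('pics/w1.png')
cv2.imwrite('pics/w1c.png',cv2.resize(t[220:350,220:360],None,fx=4.6,fy=4.6,interpolation=cv2.INTER_CUBIC))
E
```

```text
(no output)
```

View pics/w1c.png

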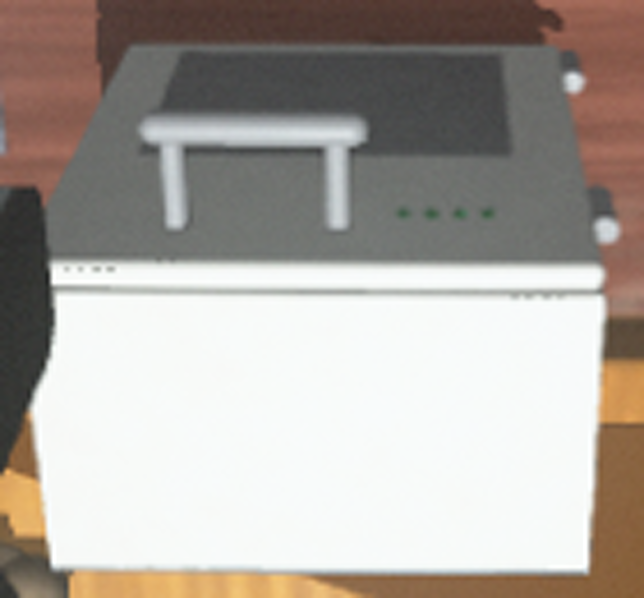

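```bash
python3 - <<'E'
from h import *
from scipy.optimize import least_squares
k=optics.get_calibration('wrist'); P=np.load('P1.npy'); kt=optics.get_calibration('top')
c=lambda L:(np.array(L)+.5)/4.6-.5+220
M=np.array([[-.066,-.09,.19],[-.066,.09,.19],[.055,-.09,.19],[.055,.09,.19],[-.101,-.048,.168],[-.101,.012,.168]])
uv=c([[48,265],[604,265],[52,571],[590,573],[140,130],[367,131]])
Mt=np.array([[.055,.09,.19],[.055,-.09,.19],[-.066,-.09,.19],[-.066,.09,.19],[-.101,-.018,.168]])
ct=lambda L:(np.array(L)+.5)/2.6667-.5+[150,120]
uvt=ct([[279,109],[441,108],[442,215],[278,216],[379,249]])
def W(p,M): 
    R=Ro.from_euler('z',p[2]).as_matrix(); return M@R.T+[p[0],p[1],0]
fw=lambda p:(w2p(W(p,M),k,P)-uv).ravel()
ft=lambda p:(w2p(W(p,Mt),kt,kt['pose'])-uvt).ravel()
for f in (fw,ft,lambda p:np.r_[fw(p),ft(p)]):
    r=least_squares(f,[.6,.06,0]); print(r.x.round(4),f(r.x).round(1).tolist())
E
```

```text
[ 0.6128  0.0652 -0.004 ] [-6.4, -0.2, 2.0, 0.6, 1.1, 0.3, 0.9, 0.8, 4.9, -0.4, -2.2, -0.4]
[ 0.6124  0.0625 -0.0136] [0.1, -0.2, -0.0, -0.3, -0.0, 0.2, 0.4, 0.3, -0.5, -0.1]
[ 0.6127  0.0647 -0.0066] [-6.7, -0.4, 1.7, 0.7, 0.6, 0.2, 0.5, 0.9, 4.7, -0.5, -2.4, -0.4, -0.8, -0.0, -0.9, -0.6, -0.6, -0.1, -0.2, 0.5, -1.0, -0.2]
```

```bash
cat >> h.py <<'E'
CAB=np.array([0.6125,0.0635]); CY=-0.011
def door(d,n,th):
    "world xy of point d from hinge along door, n from mid-plane towards inside, at angle th"
    R=lambda a:np.array([[np.cos(a),-np.sin(a)],[np.sin(a),np.cos(a)]])
    H=CAB+R(CY)@[-.061,.09]
    return H+R(CY-th)@[n,-d]
def F(): return np.array(S()['wrist_force'])
E
python3 - <<'E'
from h import *
set_gripper(0.35,25)
p=door(.108,-.04,0); yaw=-pi/2+CY
arm.move_to([*p,.29],down(yaw)); print(p,S()['joint_positions'],F())
arm.move_l([*p,.23],vel=.15)
im,k,P=snap('wrist'); cv2.imwrite('pics/w3.png',im)
print('tcp px',w2p([[*p,.168],[*p,.23]],k,P).round())
E
```

```text
[0.51130811 0.04661207] [-6.90395867e-02  2.32286514e-01  6.81147038e-02  1.40623853e+00
 -2.13269555e-04 -1.62640472e+00] [-0.07085951  0.19480201 -0.67468495]
tcp px [[313. 218.]
 [312. 260.]]
```

View pics/w3.png

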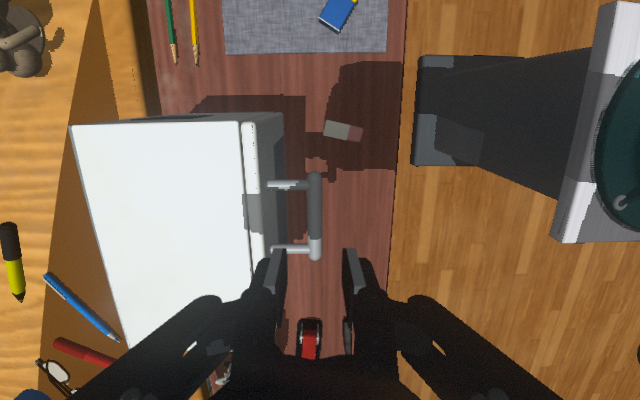

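The handle bar centre sits at (315,215) px against a predicted (313,218), so the pose is good. Next I grasp it and pull.

```bash
python3 - <<'E'
from h import *
p=door(.108,-.04,0)
arm.move_l([*p,.150],vel=.1); f0=F(); print('down',f0.round(1))
w=set_gripper(0.0,25); s=S(); print(s['width'],s['grip_force'],F().round(1))
f0=F()
for th in np.arange(.04,.36,.03):
    p=door(.108,-.04,th); arm.move_l([*p,.150],down(-pi/2+CY-th),vel=.08)
    f=F()-f0; print(round(th,2),f.round(1), S()['width'])
    if np.hypot(f[0],f[1])>12: break
print(S()['time_s'])
E
```

```text
down [-0.6 -0.5  0.3]
0.11975044191958287 24.403574466705322 [-0.7 -0.7  6.3]
0.04 [ 0.2  0.3 -0.7] 0.11639053456275568
0.07 [-0.2 -0.2 -1.1] 0.11791944250635226
0.1 [-0.6 -0.2 -0.8] 0.11609420088582233
0.13 [ 0.1  0.8 -0.2] 0.11742544391978663
0.16 [-1.2  0.4 -0.5] 0.12047780844301874
0.19 [-0.4  0.5 -1. ] 0.11330415659568598
0.22 [-0.5  0.1  0.2] 0.11874381496506942
0.25 [-0.3  0.1 -1.4] 0.11462825147888839
0.28 [-0.6  0.7 -0.3] 0.11502064710296343
0.31 [ 7.7 -6.7 -6.2] 0.11698917693214266
0.34 [ 18.4 -18.3 -16.7] 0.11964716662753475
10.075
```

```bash
python3 - <<'E'
from h import *
p=door(.108,-.04,.30); arm.move_l([*p,.150],down(-pi/2+CY-.30),vel=.08); print(F().round(1))
set_gripper(0.35); arm.move_l([*p,.26],vel=.2); set_gripper(0.0,30)
im,k,P=snap('wrist'); 
c=door(.134,.024,.30); yaw=pi+CY-.30
arm.move_to([*c,.26],down(yaw)); arm.move_l([*c,.215],vel=.15)
im,k,P=snap('wrist'); cv2.imwrite('pics/w4.png',im)
for th in (.27,.30,.33): print(w2p([[*door(.134,.025,th),.174],[*door(.18,-.005,th),.19]],k,P).round())
print(S()['time_s'])
E
```

```text
[ 2.5 -2.7  3.5]
[[314. 239.]
 [237. 208.]]
[[313. 234.]
 [236. 200.]]
[[312. 228.]
 [236. 191.]]
13.625
```

View pics/w4.png

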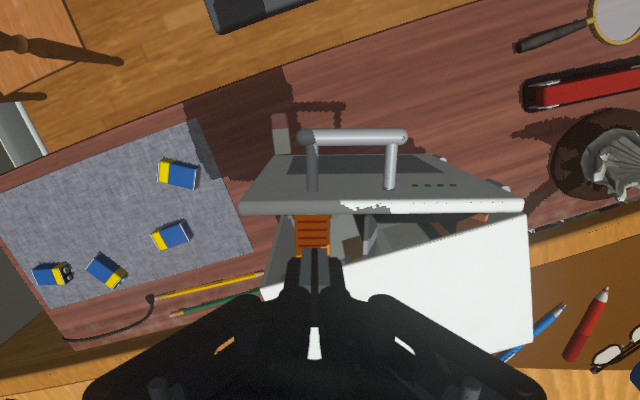

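The orange catch is at (313,232) px, directly under the shut fingers. The door is at about 0.28 rad. Next I press the catch and pull.

```bash
python3 - <<'E'
from h import *
th=.285; c=door(.134,.024,th); yaw=pi+CY-th
arm.move_l([*c,.20],down(yaw),vel=.1); f0=F()
for z in (.185,.176,.172,.168,.1635):
    arm.move_l([*c,z],vel=.06); print(z,(F()-f0).round(1))
z=.1635
for n,th in ((.018,.285),(.016,.32),(.016,.36),(.016,.41),(.016,.47),(.016,.54),(.016,.62)):
    arm.move_l([*door(.134,n,th),z],down(pi+CY-th),vel=.06); f=F()-f0; print(n,th,f.round(1))
    if np.hypot(f[0],f[1])>25: break
print(S()['time_s'])
E
```

```text
0.185 [-0.7  0.8 -0.5]
0.176 [-1.1  0.7 -0.3]
0.172 [-0.2 -0.2  1.8]
0.168 [-0.9 -0.4  3.3]
0.1635 [-2.1 -0.5  5.6]
0.018 0.285 [-1.8 -1.1  5. ]
0.016 0.32 [-2.1 -2.9  4.5]
0.016 0.36 [-1.7 -2.1  4.1]
0.016 0.41 [-2.  -2.3  5.4]
0.016 0.47 [-2.5 -2.3  4.5]
0.016 0.54 [-1.6 -1.7  4.3]
0.016 0.62 [-2.2 -1.4  5.1]
17.3167
```

```bash
python3 - <<'E'
from h import *
for th in np.arange(.75,1.56,.16):
    arm.move_l([*door(.134,.016,th),.167],down(pi+CY-th),vel=.12)
print(th,F().round(1))
# back off inside then up
p=door(.134,.030,th); arm.move_l([*p,.167],vel=.1); arm.move_l([*p,.30],vel=.25)
arm.move_to([*door(.10,.0,1.5)-[.03,0],.38],down(pi))
set_gripper(1.0)
im,k,P=snap('wrist'); cv2.imwrite('pics/w5.png',im); np.save('P5.npy',P)
for th in (1.4,1.45,1.5,1.55,1.6): print(th,w2p([[*door(.18,-.005,th),.19],[*door(.18,.005,th),.19],[*door(0.02,.005,th),.19],[*door(.06,.036,th),.184]],k,P).round().tolist())
print(S()['time_s'])
E
```

```text
1.5500000000000003 [ 0.6 -0.4  3. ]
1.4 [[297.0, 135.0], [288.0, 137.0], [312.0, 262.0], [282.0, 236.0]]
1.45 [[305.0, 135.0], [296.0, 136.0], [312.0, 262.0], [284.0, 234.0]]
1.5 [[313.0, 134.0], [304.0, 135.0], [313.0, 262.0], [287.0, 233.0]]
1.55 [[321.0, 134.0], [312.0, 134.0], [314.0, 262.0], [289.0, 231.0]]
1.6 [[329.0, 134.0], [320.0, 134.0], [315.0, 261.0], [291.0, 230.0]]
22.4417
```

View pics/w5.png

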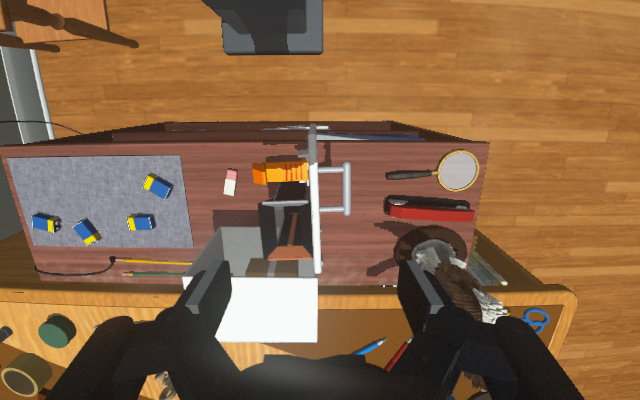

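The door is wide open, with its free edge near (314,130) px and the column mouth around (287,232). I'll zoom in with model overlays at two angles.

```bash
python3 - <<'E'
from h import *
k=optics.get_calibration('wrist');P=np.load('P5.npy'); im=cv2.imread('pics/w5.png')
s=4; x0,y0=235,115
a=cv2.resize(im[y0:y0+150,x0:x0+100],None,fx=s,fy=s,interpolation=cv2.INTER_CUBIC)
out=[]
for th in (1.50,1.55):
    b=a.copy()
    def pl(L,col):
        q=(w2p([[*door(d,n,th),z] for d,n,z in L],k,P)+.5-[x0,y0])*s; cv2.polylines(b,[q.round().astype(int)],True,col,1)
    pl([(0,-.005,.19),(.18,-.005,.19),(.18,.005,.19),(0,.005,.19)],(0,0,255))
    pl([(.0225,.005,.184),(.0975,.005,.184),(.0975,.067,.184),(.0225,.067,.184)],(0,255,0))
    pl([(.0315,.019,.168),(.0885,.019,.168),(.0885,.053,.168),(.0315,.053,.168)],(255,255,0))
    out.append(b)
cv2.imwrite('pics/w5c.png',np.hstack(out))
E
```

```text
(no output)
```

View pics/w5c.png

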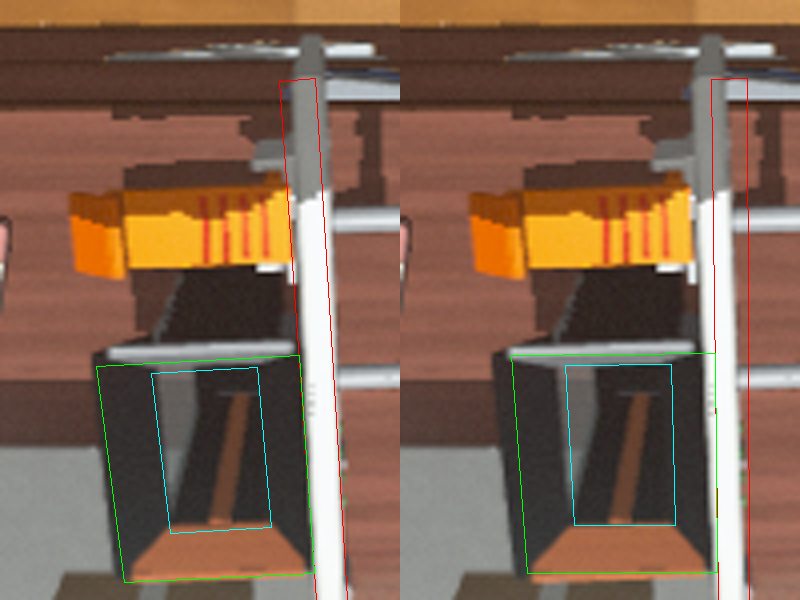

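The door matches about 1.52 rad, and the mouth outline agrees with the model. Next I write the battery pick-and-drop routine and run it on one battery.

```bash
cat >> h.py <<'E'
TH=1.52
def find(xy,tag=None):
    "hover with camera above xy (yaw pi), return list of (centre xy, yellow dir angle, size) of batteries seen near"
    arm.move_to([xy[0]+.085,xy[1],.22],down(pi))
    im,k,P=snap('wrist')
    if tag: cv2.imwrite(f'pics/{tag}.png',im)
    hsv=cv2.cvtColor(im,cv2.COLOR_BGR2HSV)
    b=cv2.inRange(hsv,(100,120,40),(125,255,255)); y=cv2.inRange(hsv,(20,130,80),(36,255,255))
    m=cv2.morphologyEx(b|y,cv2.MORPH_CLOSE,np.ones((3,3)))
    n,lab,st,_=cv2.connectedComponentsWithStats(m); out=[]
    for i in range(1,n):
        if st[i,4]<300: continue
        g=lambda mm: p2w(np.argwhere((lab==i)&(mm>0))[:,::-1],.0205,k,P)[:,:2]
        if (b[lab==i]>0).sum()<100 or (y[lab==i]>0).sum()<40: continue
        A=g(m); (c,wh,_)=cv2.minAreaRect(A.astype(np.float32)); bx=cv2.boxPoints(cv2.minAreaRect(A.astype(np.float32)))
        e1,e2=bx[1]-bx[0],bx[2]-bx[1]; e=e1 if np.hypot(*e1)>np.hypot(*e2) else e2
        if e@(g(y).mean(0)-g(b).mean(0))<0: e=-e
        out.append((np.array(c),np.arctan2(e[1],e[0]),sorted(np.round(wh,4))))
    out=[o for o in out if .044<o[2][1]<.06 and .02<o[2][0]<.036]
    return sorted(out,key=lambda o:np.hypot(*(o[0]-xy)))
def drop(z=.180,op=.37):
    c=door(.06,.036,TH); yaw=CY-TH+pi/2+pi
    arm.move_to([*c,.28],down(yaw)); arm.move_l([*c,.20],vel=.2); arm.move_l([*c,z],vel=.06)
    print('drop F',F().round(1),'w',S()['width'])
    arm.dwell(.2); set_gripper(op); arm.dwell(.3); arm.move_l([*c,.28],vel=.25)
def pick(o,zg=.010):
    c,a,_=o; arm.move_to([*c,.10],down(a+pi)); set_gripper(.6); arm.move_l([*c,zg],vel=.12)
    set_gripper(0,30); print('grip',S()['width'],S()['grip_force'])
    arm.move_l([*c,.28],vel=.3); return S()['width']>.2
E
python3 - <<'E'
from h import *
for o in find([.553,-.183],'w6'): print(o)
print(S()['time_s'])
E
```

```text
24.0583
```

View pics/w6.png

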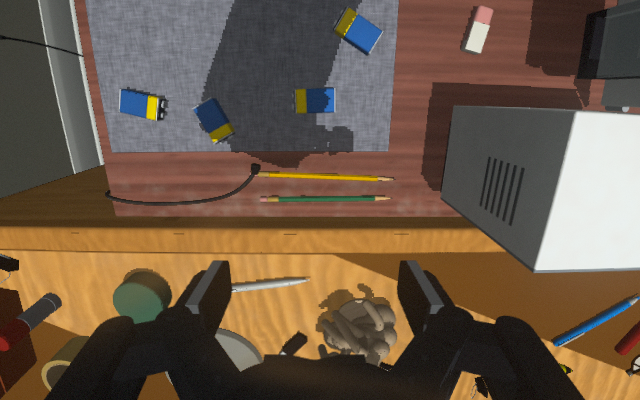

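Four batteries show at (358,31), (315,100), (213,120) and (142,104), partly shaded. I'll tune the colour thresholds offline.

```bash
python3 - <<'E'
import cv2,numpy as np
im=cv2.imread('pics/w6.png'); h=cv2.cvtColor(im,cv2.COLOR_BGR2HSV)
for p in ((320,100),(332,97),(300,100),(358,31),(346,20),(213,115),(221,132),(135,102),(153,107),(270,60),(180,60)): print(p,h[p[1],p[0]])
E
```

```text
(320, 100) [106 167  81]
(332, 97) [106 188 182]
(300, 100) [ 26 229 117]
(358, 31) [107 188 167]
(346, 20) [ 25 225 118]
(213, 115) [109 155  82]
(221, 132) [ 26 242 117]
(135, 102) [106 186 159]
(153, 107) [ 27 255 231]
(270, 60) [110  23  66]
(180, 60) [113  17 135]
```

```bash
sed -i 's/^    out=\[o for o in out if/    print([(o[0].round(3).tolist(),round(float(o[1]),2),o[2]) for o in out])\n    out=[o for o in out if/' h.py; sed -i "s/(100,120,40)/(98,100,35)/; s/np.ones((3,3))/np.ones((5,5))/" h.py
python3 - <<'E'
from h import *
for o in find([.553,-.183]): print(o)
E
```

```text
[([0.483, -0.136], -2.12, [np.float64(0.0278), np.float64(0.0419)]), ([0.554, -0.38], 1.31, [np.float64(0.0271), np.float64(0.0426)]), ([0.552, -0.18], -1.54, [np.float64(0.0257), np.float64(0.0417)]), ([0.573, -0.295], 0.47, [np.float64(0.0287), np.float64(0.0418)])]
```

```bash
python3 - <<'E'
import cv2
t=cv2.imread('pics/w6.png')
cv2.imwrite('pics/w6c.png',cv2.resize(t[80:150,110:240],(780,420),interpolation=cv2.INTER_NEAREST))
E
```

```text
(no output)
```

View pics/w6c.png

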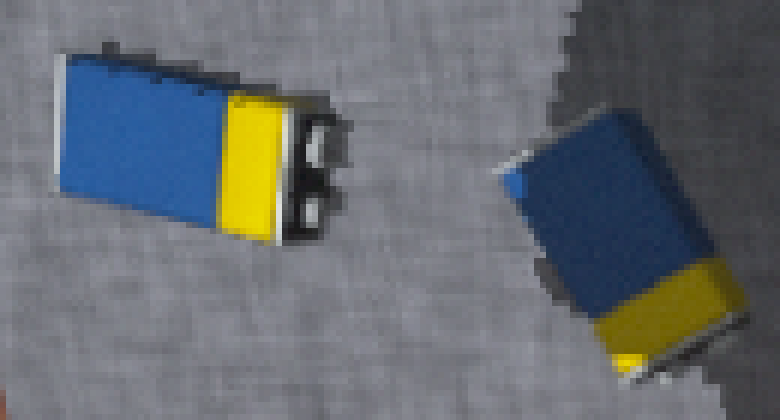

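```bash
sed -i 's/\.044<o\[2\]\[1\]<\.06/.036<o[2][1]<.052/; s/^    c,a,_=o; /    c,a,_=o; c=c+.001*np.array([np.cos(a),np.sin(a)]); /' h.py
python3 - <<'E'
from h import *
L=find([.553,-.183]); o=L[0]; print(o)
print('ok',pick(o)); drop()
# look into the column
c=door(.06,.036,TH); arm.move_to([c[0]+.085,c[1],.26],down(pi)); im,k,P=snap('wrist')
u=w2p([[*c,.15]],k,P)[0].round().astype(int); print(u,S()['time_s'])
x0,y0=u[0]-60,max(0,u[1]-50)
cv2.imwrite('pics/w7.png',cv2.resize(im[y0:y0+100,x0:x0+120],None,fx=5,fy=5,interpolation=cv2.INTER_CUBIC)); cv2.imwrite('pics/w7full.png',im)
E
```

```text
[([0.483, -0.135], -2.12, [np.float64(0.0281), np.float64(0.042)]), ([0.552, -0.18], -1.54, [np.float64(0.0258), np.float64(0.0412)]), ([0.554, -0.38], 1.32, [np.float64(0.027), np.float64(0.0422)]), ([0.573, -0.295], 0.49, [np.float64(0.0289), np.float64(0.0419)])]
(array([ 0.55249065, -0.18031125]), np.float32(-1.5373776), [np.float64(0.0258), np.float64(0.0412)])
grip 0.3001076671078064 29.766245484352112
ok True
drop F [-0.1 -0.  -0.1] w 0.29894412727497666
[313 102] 32.675
```

View pics/w7.png

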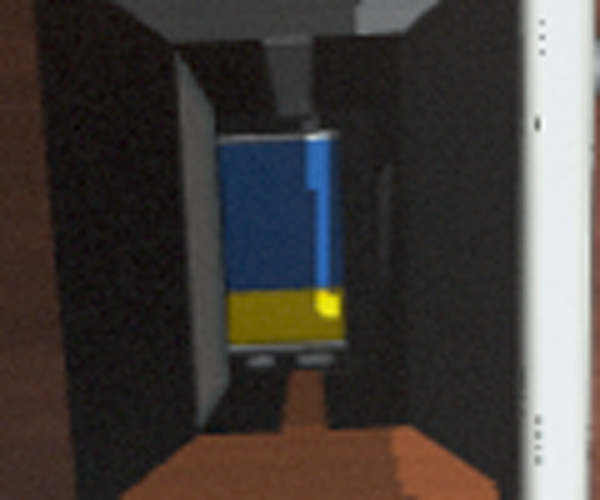

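The first battery lies flat in the well with its yellow end at the copper strip. I'll continue with the others, checking the column after each drop.

```bash
cat >> h.py <<'E'
def check(nb):
    c=door(.06,.036,TH); arm.move_to([c[0]+.085,c[1],.26],down(pi)); im,k,P=snap('wrist'); cv2.imwrite(f'pics/col{nb}.png',im)
    zt=.184-.139+.0175*nb; hsv=cv2.cvtColor(im,cv2.COLOR_BGR2HSV); r=[]
    poly=w2p([[*door(d,n,TH),zt] for d,n in ((.0315,.019),(.0885,.019),(.0885,.053),(.0315,.053))],k,P).round().astype(int)
    roi=np.zeros(im.shape[:2],np.uint8); cv2.fillPoly(roi,[poly],255)
    for lo,hi in (((98,100,25),(125,255,255)),((20,130,50),(36,255,255))):
        q=np.argwhere(cv2.inRange(hsv,lo,hi)&roi)[:,::-1]; X=p2w(q,zt,k,P)[:,:2]; v=(X-door(.06,.036,TH))@np.array([door(1,0,TH)-door(0,0,TH),door(0,1,TH)-door(0,0,TH)]).T
        r.append((len(q),v.mean(0).round(4).tolist(),np.ptp(v,0).round(4).tolist()))
    print('col',nb,r,S()['time_s']); return r
E
python3 - <<'E'
from h import *
for nb,g in ((1,None),(2,[.483,-.135]),(3,[.573,-.295])):
    if g is not None:
        o=find(g)[0]
        if np.hypot(*(o[0]-g))>.015: o=find(o[0])[0]
        print(o)
        if not pick(o): print('missed'); break
        drop()
    r=check(nb)
    if not(r[1][0]>20 and r[1][1][0]<r[0][1][0]-.01): print('odd'); break
E
```

```text
col 1 [(692, [0.0079, 0.0043], [0.0302, 0.0262]), (241, [-0.0136, 0.0045], [0.0111, 0.026])] 32.975
[([0.482, -0.135], -2.12, [np.float64(0.0256), np.float64(0.0417)]), ([0.553, -0.378], 1.33, [np.float64(0.03), np.float64(0.0457)]), ([0.572, -0.293], 0.47, [np.float64(0.0323), np.float64(0.0415)])]
(array([ 0.48152217, -0.13476758]), np.float32(-2.1228805), [np.float64(0.0256), np.float64(0.0417)])
grip 0.3011468706901001 29.46347326040268
drop F [ 0.6 -0.   0.2] w 0.3044426698352876
col 2 [(904, [0.0062, -0.001], [0.0301, 0.0306]), (320, [-0.0151, -0.001], [0.0112, 0.0307])] 42.6917
[([0.555, -0.38], 1.31, [np.float64(0.0257), np.float64(0.0418)]), ([0.574, -0.297], 0.47, [np.float64(0.0254), np.float64(0.0421)])]
(array([ 0.57368499, -0.29651317]), np.float32(0.47379297), [np.float64(0.0254), np.float64(0.0421)])
grip 0.3037733554945138 29.97516095638275
drop F [-0.3  0.1 -0.2] w 0.2970851352818056
col 3 [(970, [0.0063, -0.0013], [0.0302, 0.0296]), (341, [-0.0148, -0.0015], [0.0114, 0.03])] 51.925
```

```bash
python3 - <<'E'
import cv2,numpy as np
cv2.imwrite('pics/m1.png',np.hstack([cv2.resize(cv2.imread(f'pics/col{i}.png')[52:152,263:363],(390,390),interpolation=cv2.INTER_CUBIC) for i in (2,3)]))
E
```

```text
(no output)
```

View pics/m1.png

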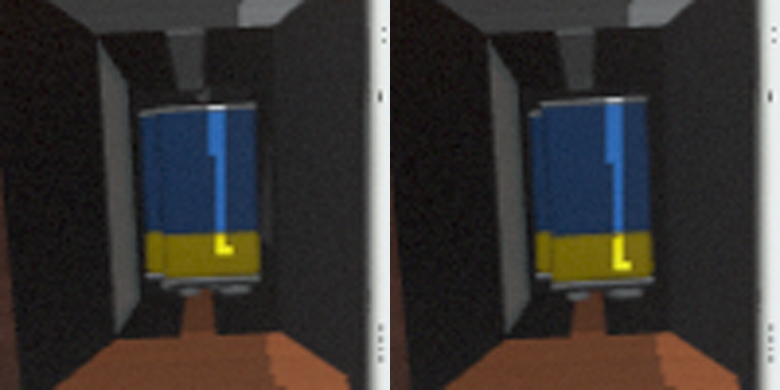

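Both are flat, with the yellow ends at the copper strip; the extra width measured is the lower battery showing. Now the last battery, then the door.

```bash
python3 - <<'E'
from h import *
o=find([.555,-.38])[0]; print(o)
assert pick(o); drop(); check(4)
arm.move_to([.42,-.22,.38],down(pi)); im,k,P=snap('wrist'); cv2.imwrite('pics/w9.png',im)
print('left',[(r['score'],r['rect']) for r in nets.boxes_of('battery_1','wrist')])
m=cv2.imread('pics/col4.png')[52:152,263:363]
cv2.imwrite('pics/m2.png',np.hstack([cv2.resize(m,(300,300)),cv2.resize(im,(480,300))]))
E
```

```text
[([0.555, -0.38], 1.32, [np.float64(0.0255), np.float64(0.0415)])]
(array([ 0.55470192, -0.37995225]), np.float32(1.3221611), [np.float64(0.0255), np.float64(0.0415)])
grip 0.2975757321031721 29.99469816684723
drop F [ 0.2 -0.4  0.1] w 0.2979484543675362
col 4 [(1044, [0.0084, -0.0014], [0.0304, 0.0282]), (366, [-0.0128, -0.0014], [0.0111, 0.0283])] 62.2833
left []
```

View pics/m2.png

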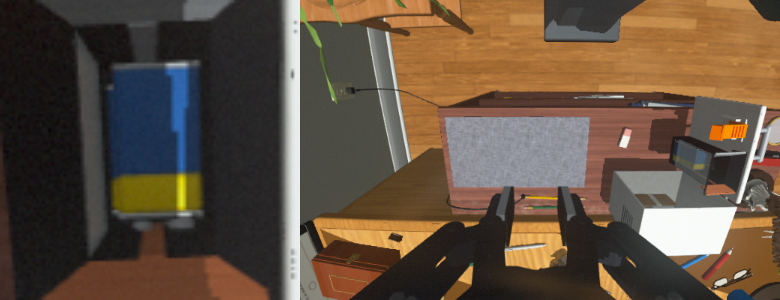

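The fourth battery is flat with its yellow end at the copper, and the mat is empty. Now the door gets shut.

```bash
python3 - <<'E'
from h import *
for c in ('top','side'):
    snap(c); print(c,[(r['score'],r['rect']) for r in nets.boxes_of('battery_1',c)])
set_gripper(0.0,30); d=.160
p=door(d,-.045,TH); arm.move_to([*p,.30],down(pi+CY-TH)); f0=F()
arm.move_l([*p,.15],vel=.2); print((F()-f0).round(1))
for th in [1.52,1.35,1.15,.95,.78,.62,.52,.46,.40,.34,.28,.2,.12,.06,.03,.015,0,-.01,-.02]:
    arm.move_l([*door(d,-.016,th),.15],down(pi+CY-th),vel=.12 if th>.6 else .07); f=F()-f0
    print(th,f.round(1),end=' ')
    if np.hypot(*f[:2])>18 and th<.03: break
print()
arm.move_l([*door(d,-.06,0),.15],vel=.15); arm.move_l([*door(d,-.06,0),.30],vel=.25)
arm.move_to([.40,.1,.40],down(pi)); im,k,P=snap('wrist'); cv2.imwrite('pics/w10.png',im)
print(w2p([[*door(0.108,-.04,t),.168] for t in (0,.05)],k,P).round(1).tolist(),S()['time_s'])
snap('top')
s=cv2.imread('pics/w10.png')[220:350,220:360]; q=cv2.imread('pics/w1.png')[220:350,220:360]
cv2.imwrite('pics/m3.png',np.hstack([cv2.resize(a,(390,362)) for a in (q,s)]))
E
```

```text
top [(0.72, [264.0, 211.8, 273.4, 227.2]), (0.32, [244.4, 199.2, 282.3, 259.0])]
side []
[-0.7 -1.4 -1.1]
1.52 [-0.8  0.8 -0.8] 1.35 [ 0.5 -1.1 -0.2] 1.15 [-2.  -0.6  0.3] 0.95 [-1.2 -0.8 -0.7] 0.78 [-1.  -0.9 -0.3] 0.62 [-0.6 -0.5  0.1] 0.52 [-1.1 -0.2  0.1] 0.46 [-1.2 -0.4 -0.2] 0.4 [-4.1 -0.  -1.8] 0.34 [-0.9 -1.1  0.4] 0.28 [-1.5 -0.4  0.9] 0.2 [ 0.4 -0.5  0.1] 0.12 [-0.2 -0.3  0.8] 0.06 [-0.7 -0.3  1.2] 0.03 [-1.1 -0.  -0.1] 0.015 [-0.4 -0.7  0.4] 0 [-5.4 -0.2  1.7] -0.01 [-13.6  -0.2  -0.1] -0.02 [-23.1  -1.    5.4] 
[[275.8, 247.5], [277.2, 244.1]] 75.5333
```

View pics/m3.png

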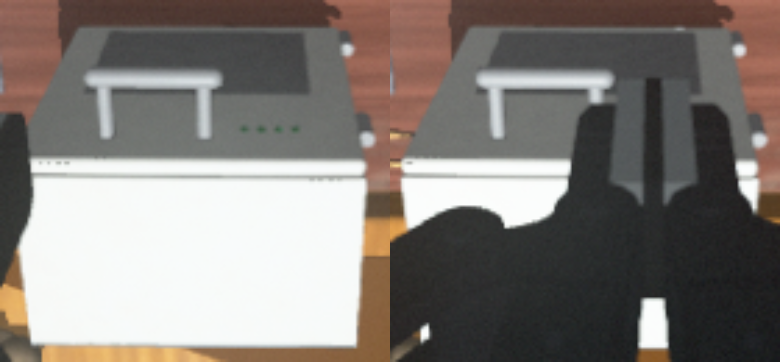

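The right half shows the handle and door edge exactly where they were at the start, so the door is fully shut. I'm handing the job in.

```bash
python3 -c "
from h import *
print(arm.close_job())"
```

```text
the job is handed in; nothing more can be done
None
```

The four batteries found on the mat are lying flat in the dispenser with their yellow ends at the copper contact, the cabinet door is fully shut, and I've handed the job in (about 76 s of the 210 s used).

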